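# Hold a coffee grinder's bayonet lid at half turn

### The job

Check the interlock of the coffee grinder: pick up its bayonet lid (the one with the straight grip bar and two lugs), set it into the grinder's mouth with the lugs in the two slots so that it sits fully down and level, then turn it clockwise, against its spring, half way towards the lock, so that the bar points at the middle rib of the grinder's shoulder. Never turn it on as far as the lock click, and leave the other things on the bench where they are. Finish while still gripping the lid and holding it at half turn: the spring would turn it back if you let go.

Things in the scene. Friction and masses are not known exactly. Their poses are not given: they have to be found in the camera images.
- grinder: Fixed coffee grinder: round metal housing 124 mm across, shoulder 120 mm across at 118 mm up, above it a steel collar 100 mm across with its flat rim 140 mm up. Origin: centre of its underside on the bench; z up, on the mouth's axis. x: the line of the two entry slots (+x and -x). Half a turn of it makes no difference.
- grinder_mouth (a point): Centre of the mouth, level with the rim's top, 140 mm up; axes as the grinder's. Hole 73 mm across in a rim plate 5.5 mm thick, with two opposite lug slots (+x, -x) 18 mm wide reaching to 43 mm from the axis; below the plate the bore is 86 mm across. A lid fully down has its origin 14 mm below this point.
- half_mark (a point): Top of the half-way rib, 122 mm up, 54.5 mm from the axis. Black ribs stand on the shoulder, clockwise from above: 10 mm wide at the slot (0 rad), 4 mm wide half way (0.75 rad, 43 degrees, clockwise of the +x slot: this one), 2 mm wide at the lock (1.4 rad). The same three stand opposite, half a turn away.
- lid: Loose black bayonet lid, 105 to 210 g, standing on its plug. Origin: centre of the plug's underside; z up. Plug 68 mm across (62 in its lowest 5 mm), 14 mm high; two lugs at its foot on +x and -x, 11 mm wide, 6 mm high, to 40 mm from the axis. Flange 93 mm across, 14 to 22 mm up, comes to rest on the rim. Down, it has 2.5 mm of play. Half a turn of it makes no difference.
- lid_bar (a point): Middle of the lid's upright metal grip bar, on the lid's axis, 46 mm above its origin; axes as the lid's. The bar is 60 mm long along x (in line with the lugs), 14 mm thick across y, and stands from 22 to 57 mm above the lid's origin. Pinch it here across y.
- switch_ring (a joint): Turn (rad) of the sprung ring inside the collar, clockwise from above; 0 at rest. A seated lid's lugs meet it after about 0.10 rad of clockwise turn from the slots and push it on: ring = lid's turn - 0.10. It pushes back 0.05 N m at first, 0.15 half way (0.65). Lock pawls start to drag on the lugs at about 0.9 and click behind them at about 1.3.
- dust_cap: Bystander: plain black cap 84 mm across and 16 mm high with a round metal knob 22 mm across, to 30 mm; no bar and no lugs. Origin: centre of its underside.
- mug: Bystander: white mug, 80 mm across, 88 mm high. Origin: centre of its underside.
- jar: Bystander: closed glass jar, 68 mm across, 85 mm high. Origin: centre of its underside.
Not all that is in view belongs to the job. Leave any pink or red look-alike of the lid alone.

How it is judged (in metres and radians):
On the way, in this order (a step that is already met when the one before it is completed fails the run):
1. the lid sits fully down and level in the mouth, lugs in the slots, not yet turned (horizontal distance between lid and grinder_mouth below 0.004 m and z of lid in the frame of grinder_mouth between -0.017 and -0.011 m and angle between lid's own z axis and vertical below 0.06 rad and value of joint switch_ring below 0.25 rad), for 0.2 s.
2. the seated lid is turned to half way (horizontal distance between lid and grinder_mouth below 0.004 m and z of lid in the frame of grinder_mouth between -0.017 and -0.011 m and angle between lid's own z axis and vertical below 0.06 rad and value of joint switch_ring between 0.47 and 0.83 rad and angle between the x axis of lid and the x axis of grinder, either way round between 0.52 and 1 rad), for 0.2 s.
At the end, for the whole second after the job is handed in: Lid in the mouth within 4 mm of its axis, fully down (3 mm), level (0.06 rad), switch ring between 0.47 and 0.83 rad (half way is 0.65), lid 0.52 to 1.0 rad from the slots, still, gripped with over 2 N; cap, mug and jar within 30 mm of their start (all of step 2 and contact force between the fingers and lid above 2 N and angular speed of lid below 0.15 rad/s and distance of each of dust_cap, mug, jar from where it was at the start of the episode below 0.03 m); the arm keeps its last pose, push and grip.
It fails at once if the lid is turned on into the lock (switch ring beyond 1.2 rad) (value of joint switch_ring above 1.2 rad).
It fails at once if the round-knobbed dust cap is knocked away (30 mm) or over (distance of dust_cap from where it was at the start of the episode above 0.03 m or angle between dust_cap's own z axis and vertical above 0.5 rad).
It fails at once if the mug is knocked away (30 mm) or over (distance of mug from where it was at the start of the episode above 0.03 m or angle between mug's own z axis and vertical above 0.5 rad).
It fails at once if the glass jar is knocked away (30 mm) or over (distance of jar from where it was at the start of the episode above 0.03 m or angle between jar's own z axis and vertical above 0.5 rad).
It also fails if it takes over 40 s, if anything falls off the work surface, if the arm or the gripper's body presses on something with over 40 N, if the wrist force passes 120 N, or if a joint passes its speed limit or range.

### The arm

A 6-joint arm with a two-finger parallel gripper is mounted at the origin on the work surface. World frame = base frame: x ahead of the robot, y to its left, z up, the work surface at z = 0. Lengths are in mm, angles in rad, forces in N, time in s.
With the tool pointing down it reaches from about 350 to 975 mm from the base axis. Payload 7.1 kg.
Tool frame: the origin (TCP) lies on the mounting face of the last link; the fingertips stand 182 mm ahead of it and the grasp point (between the pads) lies 163 mm ahead of it (ctrl.tip_reach is the distance from the TCP to the fingertips, in mm); z points along the fingers, y is the direction in which the jaws open and shut (so a half turn about z gives the same grasp; the last joint's range is limited). The gripper opens to 88 mm and grips with 3 to 60 N. Pads are 20 mm wide; open, the fingers measure 115 mm over their backs; the gripper's body (75 mm by 178 mm) begins 61 mm behind the grasp point.
Start: joints at [1.298, 0.423, 1.63, -0, 1.089, -0.019], TCP at [156.896, 604.971, 404.675] pointing down, gripper open.
Joint ranges: [-3, 3], [-0.9, 2.11], [0.09, 2.58], [-1.31, 4.45], [0.11, 2.69], [-2.54, 2.54]. Speed limits (rad/s): [2.39, 2.39, 3.01, 3.14, 3.14, 3.14].

### API

Orientations are given as a rotation vector (axis times angle).
In Python, from workcell import ctrl gives the robot as it stands.
- The arm moves only by the tool jog_arm, never from a script. Its argument "steps" is a list that holds one entry, the list of rows, each a list of 7 numbers: the shift along the tool's x, y, z in m, then the turn, a rotation vector about the tool's x, y, z in degrees, then the gripper's target within -1 to 1 (shut at 1, half-way at 0, fully open at -1). A call has 1 to 20 rows; each row shifts and turns the commanded pose from where the row before left it, along the tool's axes as they then stand; what a row does not reach is not made up. A row lasts 1/12 s, in which the tool goes at most 41.7 mm and 7.16 degrees, less where a joint would pass 70% of its speed; a pose out of reach is approached as far as the arm can. A call is refused whole if a number of a shift passes 0.0417 or a number of a turn 7.16, either way. A call with a gripper value outside its range is refused whole. The fingers move at their own pace and stop on an object; the grip force is fixed at half the most. Time passes only in rows, so rows that do not move let the fingers close. It gives the time, the measured TCP pose, the force and the opening at its end, in the units of the state.
- ctrl.get_obs(): the state, without advancing time (a new reading comes with each control period).
- ctrl.get_image(name): name is "scene" or "top" or "wrist"; returns the picture (384x512x3 uint8, red, green, blue); there is no depth.
- ctrl.camera_info(name): a dict with "fx", "fy", "cx", "cy" (pixels), "dist" ([k1, k2, p1, p2, k3] as OpenCV has them; the pictures are not rectified), "origin" and "attitude" of the camera in the world; the wrist camera has in their place "T_tool_cam" (4x4, takes a point from camera to tool coordinates, whose origin is the TCP and whose axes are the flange's). Camera axes: x right, y down, z forward; pixel columns grow to the right and rows downward; lengths in mm; the calibration is good to about 2 mm. A picture is of the moment at which its call begins: read the wrist's pose just before it. camera_info takes no time and is no camera call.
- ctrl.close_job(): hands the job in, once; it reports no verdict.
Trained networks look in the newest picture that a camera, given by its name, has taken for a name from the list of things; names that differ only in an ending like _2 or _b are one class to them, and where a whole thing is asked for, a point or a joint stands for the part that bears it (a point fixed in the world has none). Each returns a list of dicts, best first, with "p" (0 to 1); they miss things now and then, are a little off and sometimes report something else, mostly with a low value. They report only what shows in the picture. A call takes as long as a camera call. They do not tell look-alikes from the thing itself.
- ctrl.look_for(thing, camera): "bbox" ([left, top, right, bottom] in pixels, round what is visible of it).
- ctrl.trace(thing, camera): "pixels" (384x512 bool, what is visible of it) and "bbox" ([left, top, right, bottom] in pixels, round what is visible of it).
- ctrl.landmark_of(thing, camera): "uv" ([column, row] in pixels: a listed point, or the origin of a listed thing).
The state is a dict: "t": time; "qpos": joint angles; "qvel": joint speeds; "joint_torque": joint torques, N m; "ee_pos": TCP position; "orientation": TCP orientation; "ft_force": force on the tool from outside, world axes, zero at the start; "moment": the same for the moment, N m; "width": finger opening in mm.
Only numpy, scipy, OpenCV 4.12 (cv2) and the standard library are available. Lean on these libraries where they do the work, as an engineer would, in place of code of your own. Each camera call takes 0.05 s, during which the arm holds its last target.

## Working session

There is one attempt and no reset: what is moved stays moved. The work goes in short steps, Python scripts to look and compute and a tool call to move; the robot and the scene stay as the last step left them, time stands still between calls to the robot, and variables do not carry over. Pictures are saved under pics/ and viewed, and the job is handed in when it is done.

Besides the shell and the picture viewer there is one more tool, called after "Call:" in YAML: its name, and indented under it one key for each argument. jog_arm: Moves the arm, as the interface text tells. Its arguments: {"type":"object","properties":{"steps":{"type":"array"}},"required":["steps"]}

```bash
mkdir -p pics; ls; python3 - <<'E'
from workcell import ctrl
import cv2
o=ctrl.get_obs(); print({k:o[k] for k in o})
for n in ["scene","top","wrist"]:
    im=ctrl.get_image(n); cv2.imwrite(f"pics/a_{n}.png",im[:,:,::-1]); print(n,ctrl.camera_info(n))
    for th in ["lid","grinder"]:
        r=ctrl.look_for(th,n); print(th,[(d['p'],d['bbox']) for d in r])
    for th in ["lid_bar","grinder_mouth","half_mark"]:
        r=ctrl.landmark_of(th,n); print(th,[(d['p'],d['uv']) for d in r])
print(ctrl.get_obs()['t'])
E
```

```text
pics
{'t': 0.0, 'qpos': array([ 1.29801283e+00,  4.23841815e-01,  1.63069426e+00,  1.75401207e-05,
        1.08861791e+00, -1.90106203e-02]), 'qvel': array([ 0.00050469, -0.0005803 ,  0.00136665, -0.0004758 , -0.00083352,
       -0.0001643 ]), 'joint_torque': array([-8.86031285e-04, -5.44622183e+01, -2.73661065e+01,  6.41873502e-02,
        2.31444708e-02, -1.51572394e-04]), 'ee_pos': array([156.81428545, 604.71463282, 403.89920683]), 'orientation': array([-3.97538613e-01, -3.11609353e+00,  2.42274114e-03]), 'ft_force': array([ 0.10390928, -0.49427741, -0.31048849]), 'moment': array([-0.06495899,  0.02614656,  0.03048075]), 'width': 87.90617137786361}
scene {'fx': 358.39542454773976, 'fy': 358.39542454773976, 'cx': 255.40872141138618, 'cy': 194.21211001954075, 'dist': array([-0.04890442,  0.        ,  0.        ,  0.        ,  0.        ]), 'origin': array([1311.93216454,  -93.86599979,  720.05368467]), 'attitude': array([-1.77281127, -1.55693631,  0.72191513])}
lid [(0.82, [320.9, 181.6, 350.8, 205.9]), (0.79, [291.6, 214.7, 329.4, 244.1]), (0.74, [268.4, 162.7, 295.4, 181.5]), (0.6
[... 985 characters left out ...]
7, [145.0, 223.4])]
grinder_mouth [(0.69, [319.6, 199.4])]
half_mark [(0.64, [339.9, 187.9])]
wrist {'fx': 273.15951669701315, 'fy': 273.15951669701315, 'cx': 255.09457008467993, 'cy': 188.52002414331042, 'dist': array([0.00367863, 0.        , 0.        , 0.        , 0.        ]), 'T_tool_cam': array([[-2.61073680e-04, -9.55251072e-01, -2.95796080e-01,
         8.23667198e+01],
       [ 9.99999639e-01, -4.88443901e-04,  6.94779233e-04,
        -8.36647791e-01],
       [-8.08168398e-04, -2.95795792e-01,  9.55250855e-01,
         1.99002891e+01],
       [ 0.00000000e+00,  0.00000000e+00,  0.00000000e+00,
         1.00000000e+00]])}
lid []
grinder []
lid_bar []
grinder_mouth []
half_mark []
0.9
```

```bash
python3 - <<'E'
import cv2
a=cv2.imread("pics/a_top.png")[110:330,90:380]; cv2.imwrite("pics/b_top.png",cv2.resize(a,None,fx=2.7,fy=2.7,interpolation=cv2.INTER_CUBIC))
a=cv2.imread("pics/a_scene.png")[130:290,150:410]; cv2.imwrite("pics/b_scene.png",cv2.resize(a,None,fx=3,fy=3,interpolation=cv2.INTER_CUBIC))
E
```

```text
(no output)
```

View pics/b_top.png

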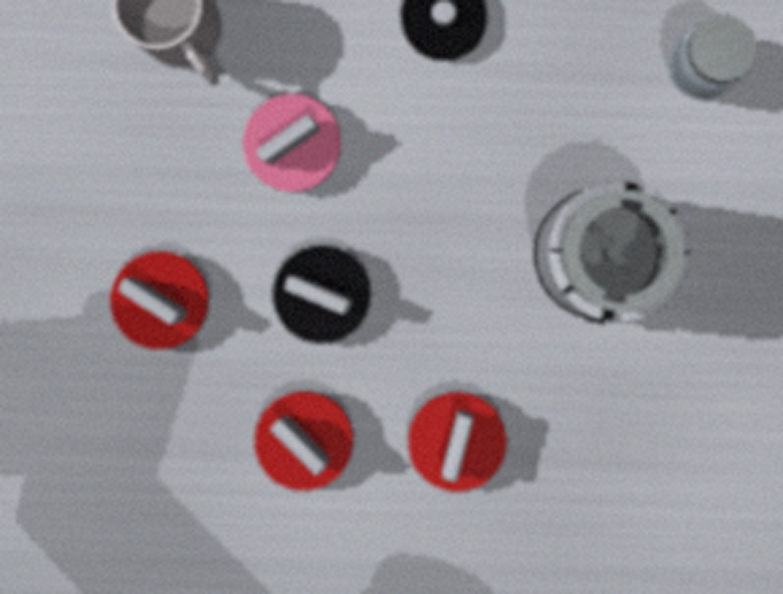

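View pics/b_scene.png

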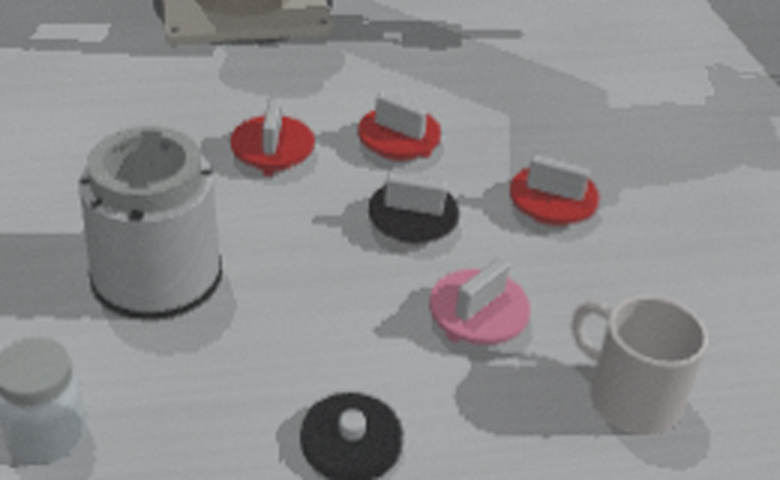

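View pics/a_wrist.png

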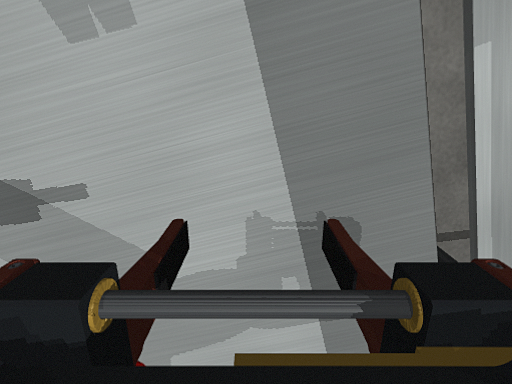

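The black lid is at about (208,219) in the top view with its bar tilted. The grinder is at about (320,201), with its slots roughly along the image's vertical and the ribs clockwise from there. Next I'll work out the positions.

```bash
cat > h.py <<'E'
import numpy as np, cv2
from scipy.spatial.transform import Rotation as R
from workcell import ctrl
def cam(n,obs=None):
    c=ctrl.camera_info(n)
    K=np.array([[c['fx'],0,c['cx']],[0,c['fy'],c['cy']],[0,0,1]]); d=np.array(c['dist'])
    if n=='wrist':
        T=np.eye(4);T[:3,:3]=R.from_rotvec(obs['orientation']).as_matrix();T[:3,3]=obs['ee_pos']
        T=T@c['T_tool_cam']; return K,d,T[:3,:3],T[:3,3]
    return K,d,R.from_rotvec(c['attitude']).as_matrix(),c['origin']
def toplane(C,uv,z):
    K,d,M,o=C
    p=cv2.undistortPoints(np.array(uv,float).reshape(-1,1,2),K,d)[:,0]
    r=np.c_[p,np.ones(len(p))]@M.T
    return o+r*((z-o[2])/r[:,2])[:,None]
def proj(C,P):
    K,d,M,o=C
    return cv2.projectPoints((np.atleast_2d(P)-o)@M,np.zeros(3),np.zeros(3),K,d)[0][:,0]
E
python3 - <<'E'
from h import *
T=cam('top');S=cam('scene')
t=cv2.imread('pics/a_top.png'); 
hsv=cv2.cvtColor(t,cv2.COLOR_BGR2HSV)
# lid black flange & bar
roi=np.zeros(t.shape[:2],bool); roi[198:241,186:231]=1
blk=(t.max(2)<70)&roi
cs,_=cv2.findContours(blk.astype(np.uint8),cv2.RETR_EXTERNAL,cv2.CHAIN_APPROX_NONE)
c=max(cs,key=cv2.contourArea); (e)=cv2.fitEllipse(cv2.convexHull(c)); print('flange',e, toplane(T,[e[0]],22))
fill=np.zeros(t.shape[:2],np.uint8); cv2.fillPoly(fill,[cv2.convexHull(c)],1); fill=cv2.erode(fill,np.ones((5,5)))
bar=(fill>0)&(t.max(2)>100)
cs,_=cv2.findContours(bar.astype(np.uint8),cv2.RETR_EXTERNAL,cv2.CHAIN_APPROX_NONE)
c=max(cs,key=cv2.contourArea); r=cv2.minAreaRect(c); print('bar',r)
P=toplane(T,cv2.boxPoints(r),57); print(P.round(1)); print('centre',P.mean(0))
l=[(np.linalg.norm(P[1]-P[0]),P[1]-P[0]),(np.linalg.norm(P[2]-P[1]),P[2]-P[1])];l.sort(key=lambda a:a[0]); print(l, 'yaw',np.degrees(np.arctan2(l[1][1][1],l[1][1][0])))
# grinder
for uv,z in (([[319.6,199.4]],140),): print(toplane(T,uv,z))
for uv,z in (([[199.7,181.2]],140),([[308,209]],0)): print('S',toplane(S,uv,z))
a=t[170:235,282:352]; cv2.imwrite('pics/g_top.png',cv2.resize(a,None,fx=9,fy=9,interpolation=cv2.INTER_CUBIC))
s=cv2.imread('pics/a_scene.png')[165:240,170:232]; cv2.imwrite('pics/g_sc.png',cv2.resize(s,None,fx=8,fy=8,interpolation=cv2.INTER_CUBIC))
E
```

```text
flange ((209.0325164794922, 218.4352264404297), (35.32761001586914, 35.86277389526367), 55.888450622558594) [[490.26593135 130.53804773  22.        ]]
bar ((206.6787109375, 218.73446655273438), (24.16364860534668, 5.95502233505249), 23.629379272460938)
[[494.5 162.2  57. ]
 [508.  156.8  57. ]
 [485.7 102.   57. ]
 [472.3 107.4  57. ]]
centre [490.13961978 132.12984633  57.        ]
[(np.float64(14.510660437874987), array([13.46191895, -5.4162722 ,  0.        ])), (np.float64(59.15427295442813), array([-22.23212463, -54.81752131,   0.        ]))] yaw -112.07580329907184
[[ 541.53181232 -129.46677197  140.        ]]
S [[ 530.91209363 -124.43681152  140.        ]]
S [[521.58201502 193.04355373   0.        ]]
```

View pics/g_top.png

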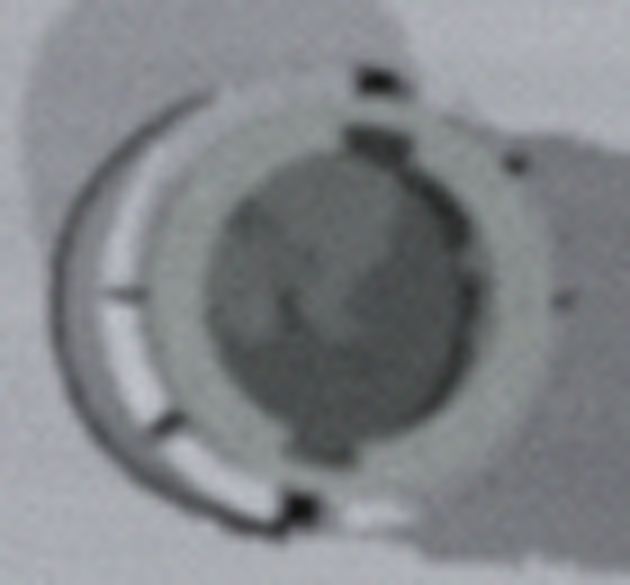

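Call:
jog_arm:
  steps:
    - [[-0.0221, -0.01875, 0.003, 0, 0, 0, -1], [-0.0221, -0.01875, 0.003, 0, 0, 0, -1], [-0.0221, -0.01875, 0.003, 0, 0, 0, -1], [-0.0221, -0.01875, 0.003, 0, 0, 0, -1], [-0.0221, -0.01875, 0.003, 0, 0, 0, -1], [-0.0221, -0.01875, 0.003, 0, 0, 0, -1], [-0.0221, -0.01875, 0.003, 0, 0, 0, -1], [-0.0221, -0.01875, 0.003, 0, 0, 0, -1], [-0.0221, -0.01875, 0.003, 0, 0, 0, -1], [-0.0221, -0.01875, 0.003, 0, 0, 0, -1], [-0.0221, -0.01875, 0.003, 0, 0, 0, -1], [-0.0221, -0.01875, 0.003, 0, 0, 0, -1], [-0.0221, -0.01875, 0.003, 0, 0, 0, -1], [-0.0221, -0.01875, 0.003, 0, 0, 0, -1], [-0.0221, -0.01875, 0.003, 0, 0, 0, -1], [-0.0221, -0.01875, 0.003, 0, 0, 0, -1], [-0.0221, -0.01875, 0.003, 0, 0, 0, -1], [-0.0221, -0.01875, 0.003, 0, 0, 0, -1], [-0.0221, -0.01875, 0.003, 0, 0, 0, -1], [-0.0221, -0.01875, 0.003, 0, 0, 0, -1]]

```text
t: 2.57
ee_pos: [491.3, 129.7, 344.7]
orientation: [0.398, 3.116, 0.0]
ft_force: [0.1, -0.3, 1.2]
width: 87.6
```

Call:
jog_arm:
  steps:
    - [[0, 0, 0, 0, 0, 6.96, -1], [0, 0, 0, 0, 0, 6.96, -1], [0, 0, 0, 0, 0, 6.96, -1], [0, 0, 0, 0, 0, 6.96, -1], [0, 0, 0, 0, 0, 6.96, -1], [0, 0, 0, 0, 0, 6.96, -1], [0, 0, 0, 0, 0, 6.96, -1], [0, 0, 0, 0, 0, 6.96, -1], [0, 0, 0, 0, 0, 6.96, -1], [0, 0, 0, 0, 0, 6.96, -1], [0, 0, 0, 0, 0, 6.96, -1], [0, 0, 0, 0, 0, 6.96, -1], [0, 0, 0, 0, 0, 6.96, -1], [0, 0, 0, 0, 0, 6.96, -1], [0, 0, 0, 0, 0, 0, -1], [0, 0, 0, 0, 0, 0, -1]]

```text
t: 3.9
ee_pos: [490.6, 131.0, 344.8]
orientation: [2.601, 1.762, 0.0]
ft_force: [0.1, 0.4, 0.4]
width: 87.7
```

```bash
python3 - <<'E'
from h import *
o=ctrl.get_obs(); M=R.from_rotvec(o['orientation']).as_matrix(); print(o['t'],o['ee_pos'],o['qpos'],M.round(4).tolist(),'yaw y',np.degrees(np.arctan2(M[1,1],M[0,1])))
im=ctrl.get_image('wrist'); cv2.imwrite('pics/c_w.png',im[:,:,::-1])
C=cam('wrist',o)
for d in ctrl.landmark_of('lid_bar','wrist'): print(d['p'],d['uv'],toplane(C,[d['uv']],46))
print(proj(C,[[490,131,57],[490,131,22]]))
E
```

```text
3.9 [490.63478046 131.03053509 344.75713416] [ 2.37539486e-01  3.37348654e-01  1.93252469e+00 -1.05064841e-05
  8.71528641e-01  6.17515061e-01] [[0.3709, 0.9287, 0.0002], [0.9287, -0.3709, 0.0], [0.0001, 0.0002, -1.0]] yaw y -21.770609837299858
0.95 [381.9, 96.0] [[636.42356553 167.63820555  46.        ]]
0.95 [196.6, 313.6] [[359.95718043   1.99910978  46.        ]]
0.91 [137.4, 217.6] [[354.76715812 143.22037559  46.        ]]
0.87 [183.7, 36.4] [[481.38875074 284.97285853  46.        ]]
0.59 [254.8, 183.1] [[489.8941681  131.92412887  46.        ]]
0.43 [490.6, 172.4] [[723.30639698  51.19363618  46.        ]]
[[255.2150145  186.8374148 ]
 [255.21601653 177.99964535]]
```

View pics/c_w.png

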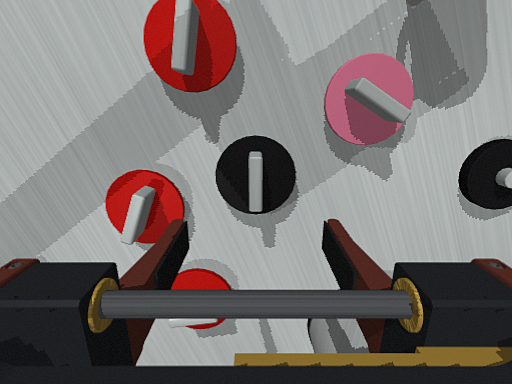

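Black lid sits at (256,175), with its bar vertical in the image at (255,151–212), so it lines up with the jaws. Refining the measurement.

```bash
python3 - <<'E'
from h import *
o=ctrl.get_obs(); C=cam('wrist',o)
t=cv2.imread('pics/c_w.png')
roi=np.zeros(t.shape[:2],bool); roi[130:220,208:302]=1
blk=((t.max(2)<60)&roi).astype(np.uint8)
cs,_=cv2.findContours(blk,cv2.RETR_EXTERNAL,cv2.CHAIN_APPROX_NONE); c=cv2.convexHull(max(cs,key=cv2.contourArea))
P=toplane(C,c.reshape(-1,2)+0.0,20); 
e=cv2.minEnclosingCircle(P[:,:2].astype(np.float32)); print('circle',e)
fill=np.zeros(t.shape[:2],np.uint8); cv2.fillPoly(fill,[c],1)
bar=((fill>0)&(t.max(2)>130)).astype(np.uint8); bar=cv2.morphologyEx(bar,cv2.MORPH_OPEN,np.ones((3,3)))
cs,_=cv2.findContours(bar,cv2.RETR_EXTERNAL,cv2.CHAIN_APPROX_NONE);c=max(cs,key=cv2.contourArea)
P=toplane(C,c.reshape(-1,2)+0.0,57); r=cv2.minAreaRect(P[:,:2].astype(np.float32)); print('bar(57)',r)
ys,xs=np.nonzero(bar); 
for y in range(150,214,6): x=xs[ys==y]; print(y,x.min() if len(x) else None,x.max() if len(x) else None)
E
```

```text
circle ((490.40728759765625, 132.5084991455078), 46.4063720703125)
bar(57) ((491.2989196777344, 136.05252075195312), (61.37317657470703, 11.021003723144531), 68.50056457519531)
150 None None
156 250 260
162 249 260
168 250 260
174 250 260
180 250 260
186 250 260
192 250 260
198 250 260
204 250 260
210 250 260
```

Call:
jog_arm:
  steps:
    - [[0.001, 0, 0.017, 0, 0, 0, -1], [0, 0, 0.017, 0, 0, 0, -1], [0, 0, 0.017, 0, 0, 0, -1], [0, 0, 0.017, 0, 0, 0, -1], [0, 0, 0.017, 0, 0, 0, -1], [0, 0, 0.017, 0, 0, 0, -1], [0, 0, 0.017, 0, 0, 0, -1], [0, 0, 0.01, 0, 0, 0, -1], [0, 0, 0.006, 0, 0, 0, -1], [0, 0, 0, 0, 0, 0, -1], [0, 0, 0, 0, 0, 0, 1], [0, 0, 0, 0, 0, 0, 1], [0, 0, 0, 0, 0, 0, 1], [0, 0, 0, 0, 0, 0, 1], [0, 0, 0, 0, 0, 0, 1], [0, 0, 0, 0, 0, 0, 1], [0, 0, 0, 0, 0, 0, 1], [0, 0, 0, 0, 0, 0, 1], [0, 0, 0, 0, 0, 0, 1], [0, 0, 0, 0, 0, 0, 1]]

```text
t: 5.67
ee_pos: [490.9, 131.9, 209.7]
orientation: [2.604, 1.757, -0.0]
ft_force: [0.1, -0.1, 0.3]
width: 24.7
```

```bash
python3 - <<'E'
from h import *
o=ctrl.get_obs(); print(o['t'],o['ee_pos'],o['width'],o['ft_force'],o['moment'])
im=ctrl.get_image('wrist'); cv2.imwrite('pics/d_w.png',im[:,:,::-1])
E
```

```text
5.6667 [490.93942495 131.91761067 209.65518075] 24.664208124564638 [ 0.11780292 -0.10742838  0.34627321] [-0.06008496  0.08557793  0.00638324]
```

View pics/d_w.png

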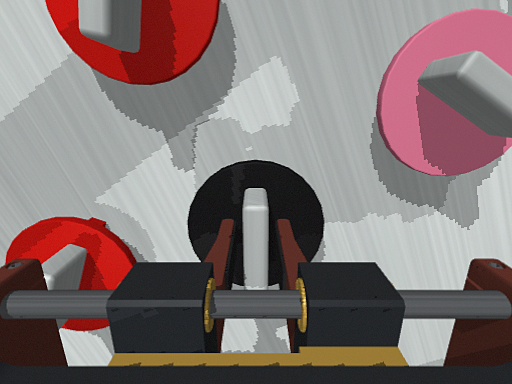

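Jaws are still closing around the bar at (256,235), and it is well centred.

Call:
jog_arm:
  steps:
    - [[0, 0, 0, 0, 0, 0, 1], [0, 0, 0, 0, 0, 0, 1], [0, 0, 0, 0, 0, 0, 1], [0, 0, 0, 0, 0, 0, 1], [0, 0, 0, 0, 0, 0, 1], [0, 0, 0, 0, 0, 0, 1]]

```text
t: 6.22
ee_pos: [490.9, 131.9, 209.6]
orientation: [-2.604, -1.757, 0.0]
ft_force: [-0.5, -0.7, -1.7]
width: 14.0
```

Call:
jog_arm:
  steps:
    - [[0, 0, -0.005, 0, 0, 0, 1], [0, 0, -0.01, 0, 0, 0, 1], [0, 0, -0.017, 0, 0, 0, 1], [0, 0, -0.02, 0, 0, 0, 1], [0, 0, -0.02, 0, 0, 0, 1], [0, 0, -0.02, 0, 0, 0, 1], [0, 0, -0.02, 0, 0, 0, 1], [0, 0, -0.02, 0, 0, 0, 1], [0, 0, -0.02, 0, 0, 0, 1], [0, 0, -0.02, 0, 0, 0, 1], [0, 0, -0.017, 0, 0, 0, 1], [0, 0, -0.011, 0, 0, 0, 1]]

```text
t: 7.22
ee_pos: [490.9, 131.9, 412.4]
orientation: [2.603, 1.757, 0.004]
ft_force: [0.3, 0.4, -2.3]
width: 13.8
```

Call:
jog_arm:
  steps:
    - [[-0.0105, 0.001, 0, 0, 0, 0, 1], [-0.02, 0.001, 0, 0, 0, 0, 1], [-0.02, 0.001, 0, 0, 0, 0, 1], [-0.02, 0.001, 0, 0, 0, 0, 1], [-0.02, 0.001, 0, 0, 0, 0, 1], [-0.02, 0.001, 0, 0, 0, 0, 1], [-0.02, 0.001, 0, 0, 0, 0, 1], [-0.02, 0.001, 0, 0, 0, 0, 1], [-0.02, 0.001, 0, 0, 0, 0, 1], [-0.02, 0.001, 0, 0, 0, 0, 1], [-0.02, 0.001, 0, 0, 0, 0, 1], [-0.02, 0.001, 0, 0, 0, 0, 1], [-0.02, 0.001, 0, 0, 0, 0, 1]]

```text
t: 8.3
ee_pos: [407.8, -106.3, 408.8]
orientation: [-2.603, -1.756, 0.002]
ft_force: [1.7, 0.7, -2.0]
width: 13.9
```

Call:
jog_arm:
  steps:
    - [[0, 0, 0, 0, 0, 6, 1], [0, 0, 0, 0, 0, 6, 1], [0, 0, 0, 0, 0, 6, 1], [0, 0, 0, 0, 0, 6, 1], [0, 0, 0, 0, 0, 6, 1], [0, 0, 0, 0, 0, 6, 1], [0, 0, 0, 0, 0, 6, 1], [0, 0, 0, 0, 0, 6, 1], [0, 0, 0, 0, 0, 6, 1], [0, 0, 0, 0, 0, 6, 1], [0, 0, 0, 0, 0, 6, 1], [0, 0, 0, 0, 0, 6, 1], [0, 0, 0, 0, 0, 6, 1], [0, 0, 0, 0, 0, 0, 1], [0, 0, 0, 0, 0, 0, 1]]

```text
t: 9.55
ee_pos: [408.5, -105.4, 409.0]
orientation: [-3.13, 0.269, 0.002]
ft_force: [-0.2, 0.4, -0.9]
width: 13.7
```

```bash
python3 - <<'E'
from h import *
o=ctrl.get_obs(); M=R.from_rotvec(o['orientation']).as_matrix(); print(o['t'],o['ee_pos'],o['qpos'],o['width'],o['ft_force'],'yaw y',np.degrees(np.arctan2(M[1,1],M[0,1])))
im=ctrl.get_image('wrist'); cv2.imwrite('pics/e_w.png',im[:,:,::-1])
C=cam('wrist',o)
for n,z in (('grinder_mouth',140),('half_mark',122)):
  for d in ctrl.landmark_of(n,'wrist'): print(n,d['p'],d['uv'],toplane(C,[d['uv']],z))
E
```

```text
9.55 [ 408.54730349 -105.39453433  409.01410955] [-2.80640300e-01  1.12423833e-01  2.05146157e+00 -1.47076791e-04
  9.79182223e-01  1.46154097e+00] 13.651456088061687 [-0.19634366  0.36125962 -0.87254298] yaw y -99.81493095447658
grinder_mouth 0.93 [259.0, 40.7] [[ 535.55492198 -131.17894016  140.        ]]
```

View pics/e_w.png

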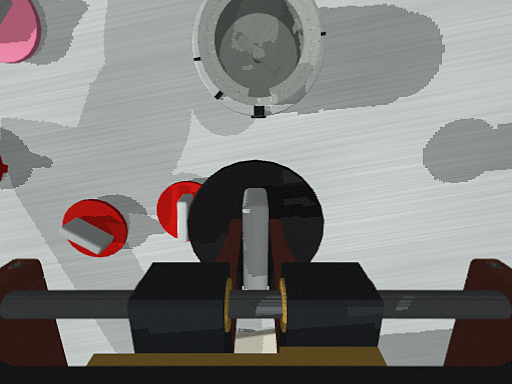

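The lid is in hand. The mouth is at the top edge, centred about (259,41), partly cut off. I'll back off 35 mm so the whole collar shows.

Call:
jog_arm:
  steps:
    - [[-0.012, 0, 0, 0, 0, 0, 1], [-0.012, 0, 0, 0, 0, 0, 1], [-0.011, 0, 0, 0, 0, 0, 1], [0, 0, 0, 0, 0, 0, 1], [0, 0, 0, 0, 0, 0, 1], [0, 0, 0, 0, 0, 0, 1]]

```text
t: 10.2
ee_pos: [374.8, -99.2, 410.1]
orientation: [3.129, -0.273, 0.002]
ft_force: [-0.8, 0.1, -1.6]
width: 13.9
```

```bash
python3 - <<'E'
from h import *
o=ctrl.get_obs(); M=R.from_rotvec(o['orientation']).as_matrix(); print(o['t'],o['ee_pos'],o['width'],'yaw y',np.degrees(np.arctan2(M[1,1],M[0,1])),M.round(4).tolist())
im=ctrl.get_image('wrist'); cv2.imwrite('pics/f_w.png',im[:,:,::-1])
C=cam('wrist',o)
for n,z in (('grinder_mouth',140),('half_mark',122)):
  for d in ctrl.landmark_of(n,'wrist'): print(n,d['p'],d['uv'],toplane(C,[d['uv']],z))
a=im[0:130,180:340,::-1]; cv2.imwrite('pics/f_z.png',cv2.resize(a,None,fx=4.6,fy=4.6,interpolation=cv2.INTER_CUBIC))
E
```

```text
10.2 [374.83045528 -99.19698956 410.06358159] 13.88018259804558 yaw y -99.97645573801093 [[0.9849, -0.1732, 0.0012], [-0.1732, -0.9849, -0.0004], [0.0013, 0.0002, -1.0]]
half_mark 0.28 [257.3, 215.0] [[343.43709157 -96.62622135 122.        ]]
```

View pics/f_z.png

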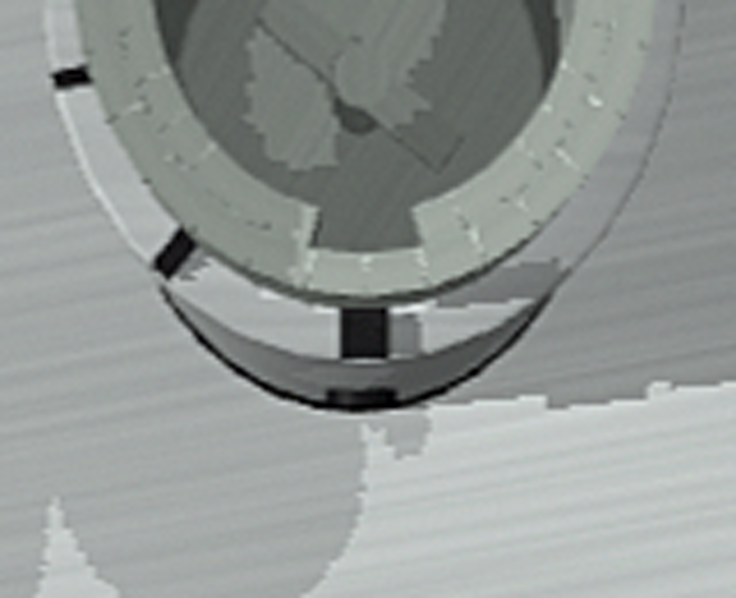

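Backing off moved it out of view, which was the wrong way; the near slot at (259,50) and ribs do show. I'll go forward instead.

Call:
jog_arm:
  steps:
    - [[0.012, 0, 0, 0, 0, 0, 1], [0.012, 0, 0, 0, 0, 0, 1], [0.012, 0, 0, 0, 0, 0, 1], [0.012, 0, 0, 0, 0, 0, 1], [0.007, 0, 0, 0, 0, 0, 1], [0, 0, 0, 0, 0, 0, 1], [0, 0, 0, 0, 0, 0, 1], [0, 0, 0, 0, 0, 0, 1]]

```text
t: 11.02
ee_pos: [428.6, -108.6, 409.3]
orientation: [-3.129, 0.273, 0.002]
ft_force: [-0.3, -0.1, -2.3]
width: 13.8
```

```bash
python3 - <<'E'
from h import *
o=ctrl.get_obs(); M=R.from_rotvec(o['orientation']).as_matrix(); print(o['t'],o['ee_pos'],o['orientation'],o['width'],'yaw y',np.degrees(np.arctan2(M[1,1],M[0,1])),M.round(4).tolist())
im=ctrl.get_image('wrist'); cv2.imwrite('pics/g_w.png',im[:,:,::-1])
C=cam('wrist',o)
for n,z in (('grinder_mouth',140),('half_mark',122)):
  for d in ctrl.landmark_of(n,'wrist'): print(n,d['p'],d['uv'],toplane(C,[d['uv']],z))
a=im[0:240,170:350,::-1]; cv2.imwrite('pics/g_z.png',cv2.resize(a,None,fx=2.5*1.8/1.8,fy=2.5,interpolation=cv2.INTER_CUBIC))
a=im[0:150,180:340,::-1]; cv2.imwrite('pics/g_z2.png',cv2.resize(a,None,fx=4,fy=4,interpolation=cv2.INTER_CUBIC))
E
```

```text
11.0167 [ 428.62126835 -108.58044186  409.33427773] [-3.12946527e+00  2.73229036e-01  1.85777282e-03] 13.809205200571268 yaw y -99.97951961246102 [[0.9849, -0.1733, -0.0012], [-0.1733, -0.9849, 0.0003], [-0.0012, -0.0001, -1.0]]
grinder_mouth 0.98 [257.5, 70.7] [[ 533.64231097 -129.66968937  140.        ]]
half_mark 0.56 [305.8, 19.8] [[ 567.95000421 -177.83327511  122.        ]]
```

View pics/g_z2.png

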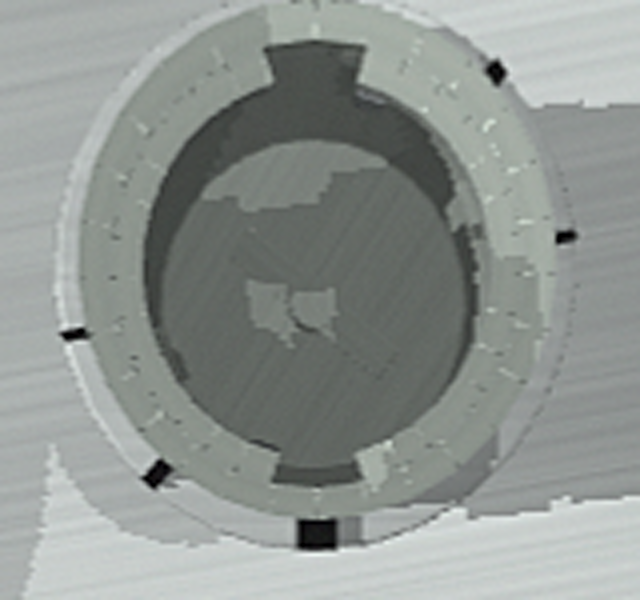

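```bash
python3 - <<'E'
from h import *
from scipy.optimize import least_squares
o=ctrl.get_obs(); C=cam('wrist',o)
f=lambda L:(np.array(L)+.5)/4-.5+[180,0]
def circ(P):
    g=lambda q:np.hypot(P[:,0]-q[0],P[:,1]-q[1])-q[2]
    r=least_squares(g,[536,-130,40],loss='soft_l1'); return r.x,np.abs(r.fun).max()
hole=f([(205,130),(160,190),(144,250),(145,300),(165,365),(200,410),(240,440),(275,455),(360,453),(400,432),(440,395),(468,345),(480,290),(478,230),(460,180),(430,135),(395,105),(362,85),(268,85),(235,105)])
print('hole',circ(toplane(C,hole,140)[:,:2]))
hl=f([(144,250),(145,300),(165,365),(200,410),(240,440)])
c=f([(264,41),(366,44),(272,485),(359,489)]); P=toplane(C,c,140)[:,:2]; print('slot corners',P.round(1),P.mean(0)); d=P[:2].mean(0)-P[2:].mean(0); print(np.linalg.norm(d),np.degrees(np.arctan2(d[1],d[0])))
rib=f([(317,535),(157,474),(75,334),(497,72),(567,237)]); Q=toplane(C,rib,122)[:,:2]; print('ribs',Q.round(1)); print('half mid',(Q[1]+Q[3])/2,'lock mid',(Q[2]+Q[4])/2)
for a,b in((1,3),(2,4)):
    d=Q[b]-Q[a]; print(np.linalg.norm(d),np.degrees(np.arctan2(d[1],d[0])))
m=(Q[1]+Q[3]+Q[2]+Q[4])/4; d=m-Q[0]; print('slot rib',np.linalg.norm(d),np.degrees(np.arctan2(d[1],d[0])))
im=cv2.imread('pics/g_w.png')
T=cam('top'); Z=cv2.imread('pics/a_top.png')
g=lambda L:(np.array(L)+.5)/9-.5+[282,170]
cc=g([(345,128),(410,138),(285,455),(352,465)]); print('top slots',toplane(T,cc,140)[:,:2].mean(0))
print('top ribs', toplane(T,g([(378,82),(300,507),(515,163),(168,424),(563,300),(125,294)]),122).reshape(3,2,3).mean(1))
# draw prediction
def ov(cx,cy,z,r): 
    a=np.linspace(0,2*np.pi,400); return proj(C,np.c_[cx+r*np.cos(a),cy+r*np.sin(a),np.full(400,z)])
x,_=circ(toplane(C,hole,140)[:,:2])
zz=cv2.resize(im[0:150,180:340],None,fx=4,fy=4,interpolation=cv2.INTER_CUBIC)
for z,r in((140,36.5),(140,50),(122,60)):
    p=(ov(x[0],x[1],z,r)-[180,0]+.5)*4-.5
    cv2.polylines(zz,[p.astype(int).reshape(-1,1,2)],True,(0,0,255),1)
cv2.imwrite('pics/g_o.png',zz)
E
```

```text
hole (array([ 534.64102903, -130.18139679,   36.04076533]), np.float64(1.2355518450953724))
slot corners [[ 579.3 -128.1]
 [ 575.3 -148. ]
 [ 494.8 -114.1]
 [ 490.6 -133. ]] [ 534.98673475 -130.79395009]
85.8608648145529 -9.714540848549651
ribs [[ 480.4 -122. ]
 [ 501.1  -87. ]
 [ 534.7  -75.1]
 [ 570.1 -176.6]
 [ 535.3 -188.1]]
half mid [ 535.56440396 -131.79320834] lock mid [ 534.99308544 -131.60030217]
113.1122148913429 -52.39188015951303
112.99640146077773 -89.68635803662437
slot rib 55.734939471775064 -10.0218468084799
top slots [ 534.7128913  -131.00641559]
top ribs [[ 535.69009094 -131.62545977  122.        ]
 [ 535.88128215 -132.30947337  122.        ]
 [ 534.94914698 -132.8974654   122.        ]]
```

View pics/g_o.png

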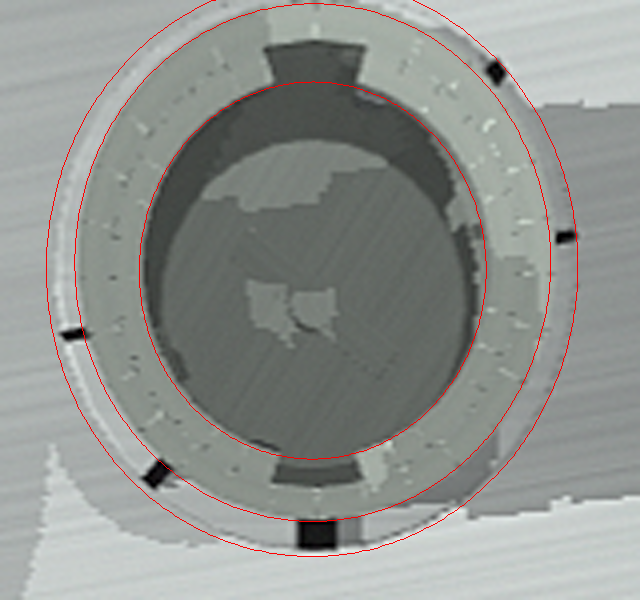

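View pics/g_w.png

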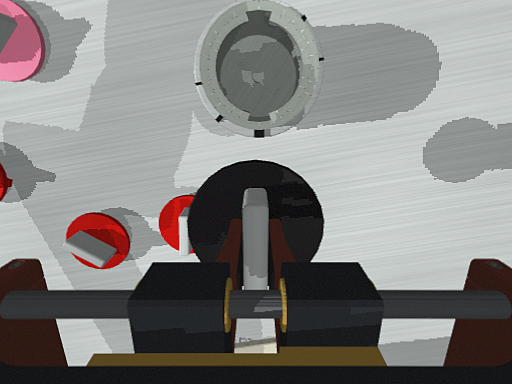

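```bash
python3 - <<'E'
from h import *
im=cv2.imread('pics/g_w.png'); c=ctrl.camera_info('wrist')
T=np.array(c['T_tool_cam']); K,d=cam('top')[:2]; K=np.array([[c['fx'],0,c['cx']],[0,c['fy'],c['cy']],[0,0,1]]);C=(K,np.array(c['dist']),T[:3,:3],T[:3,3])
a=np.linspace(0,2*np.pi,400)
zz=cv2.resize(im[150:310,170:340],None,fx=3.5,fy=3.5,interpolation=cv2.INTER_CUBIC)
for z,r in((187.6,46.5),(195.6,46.5)):
    p=(proj(C,np.c_[r*np.cos(a)+.4,r*np.sin(a),np.full(400,z)])-[170,150]+.5)*3.5-.5
    cv2.polylines(zz,[p.astype(int).reshape(-1,1,2)],True,(0,0,255),1)
p=(proj(C,np.array([[30.4,7,152.6],[30.4,-7,152.6],[30.4,-7,187],[30.4,7,187]]))-[170,150]+.5)*3.5-.5
cv2.polylines(zz,[p.astype(int).reshape(-1,1,2)],True,(0,255,0),1)
cv2.imwrite('pics/h_o.png',zz)
E
```

```text
(no output)
```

View pics/h_o.png

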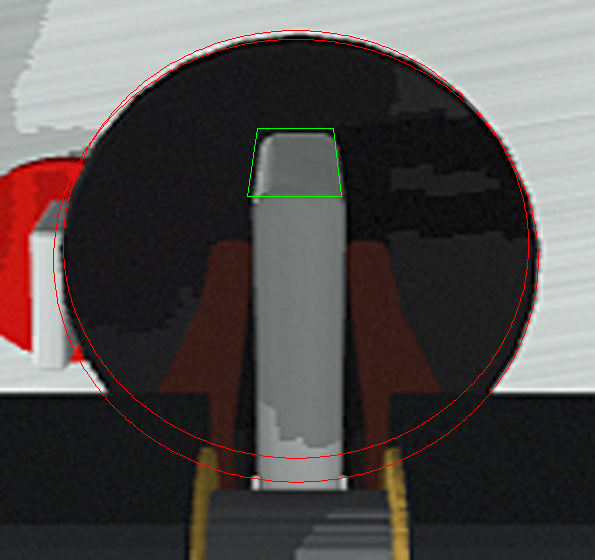

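Call:
jog_arm:
  steps:
    - [[0.008, 0.0004, 0, 0, 0, 0, 1], [0.012, 0.0004, 0, 0, 0, 0, 1], [0.012, 0.0004, 0, 0, 0, 0, 1], [0.012, 0.0004, 0, 0, 0, 0, 1], [0.012, 0.0004, 0, 0, 0, 0, 1], [0.012, 0.0004, 0, 0, 0, 0, 1], [0.012, 0.0004, 0, 0, 0, 0, 1], [0.012, 0.0004, 0, 0, 0, 0, 1], [0.012, 0.0005, 0, 0, 0, 0, 1], [0.0047, 0, 0.01, 0, 0, 0, 1], [0, 0, 0.015, 0, 0, 0, 1], [0, 0, 0.015, 0, 0, 0, 1], [0, 0, 0.008, 0, 0, 0, 1], [0, 0, 0, 0, 0, 0, 1], [0, 0, 0, 0, 0, 0, 1], [0, 0, 0, 0, 0, 0, 1]]

```text
t: 12.5
ee_pos: [535.7, -131.2, 362.1]
orientation: [3.13, -0.273, 0.001]
ft_force: [-0.8, 0.3, -1.0]
width: 14.0
```

```bash
python3 - <<'E'
from h import *
o=ctrl.get_obs(); M=R.from_rotvec(o['orientation']).as_matrix(); print(o['t'],o['ee_pos'],o['ft_force'],o['moment'],o['width'],'yaw x',np.degrees(np.arctan2(M[1,0],M[0,0])),M.round(4).tolist())
im=ctrl.get_image('wrist'); cv2.imwrite('pics/i_w.png',im[:,:,::-1])
im=ctrl.get_image('scene'); a=im[100:250,130:290,::-1]; cv2.imwrite('pics/i_s.png',cv2.resize(a,None,fx=4,fy=4,interpolation=cv2.INTER_CUBIC))
E
```

```text
12.5 [ 535.66071833 -131.22589236  362.14264426] [-0.84365319  0.26502472 -1.0278728 ] [0.00291984 0.14504354 0.03102868] 13.9896294989992 yaw x -9.978900328645294 [[0.9849, -0.1733, 0.0007], [-0.1733, -0.9849, -0.0002], [0.0007, 0.0001, -1.0]]
```

View pics/i_w.png

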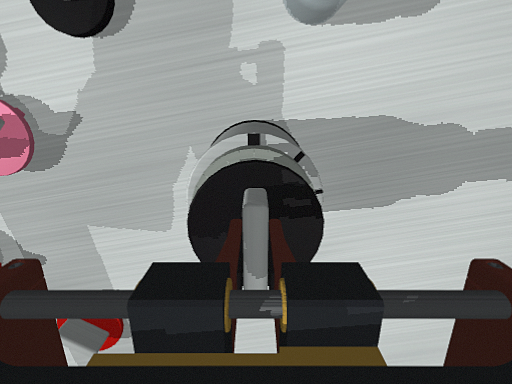

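View pics/i_s.png

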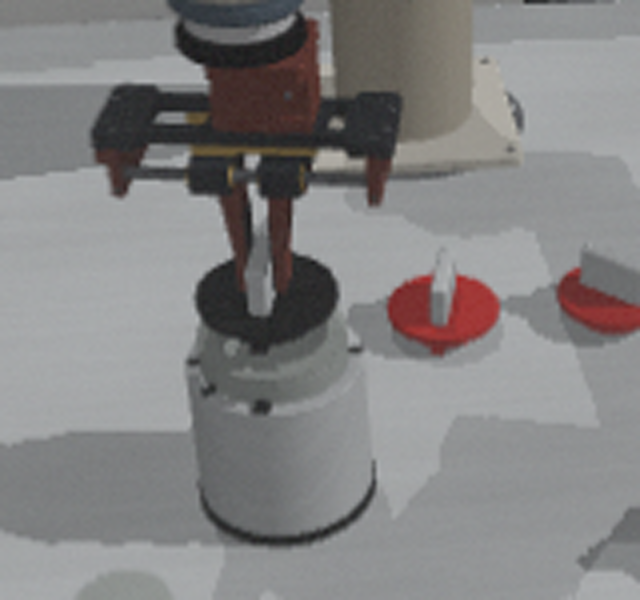

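The lid hangs above the mouth: the bar is at column 256, the +x slot rib at column 253, and the scene view agrees. Lowering slowly.

Call:
jog_arm:
  steps:
    - [[0, 0, 0.004, 0, 0, 0, 1], [0, 0, 0.004, 0, 0, 0, 1], [0, 0, 0.004, 0, 0, 0, 1], [0, 0, 0.003, 0, 0, 0, 1], [0, 0, 0.002, 0, 0, 0, 1], [0, 0, 0, 0, 0, 0, 1], [0, 0, 0, 0, 0, 0, 1]]

```text
t: 13.18
ee_pos: [535.4, -131.2, 344.5]
orientation: [-3.13, 0.273, 0.001]
ft_force: [-0.2, 0.0, -1.6]
width: 13.8
```

Call:
jog_arm:
  steps:
    - [[0, 0, 0.002, 0, 0, 0, 1], [0, 0, 0.002, 0, 0, 0, 1], [0, 0, 0.002, 0, 0, 0, 1], [0, 0, 0.001, 0, 0, 0, 1], [0, 0, 0.001, 0, 0, 0, 1], [0, 0, 0.001, 0, 0, 0, 1], [0, 0, 0, 0, 0, 0, 1], [0, 0, 0, 0, 0, 0, 1]]

```text
t: 13.85
ee_pos: [535.4, -131.2, 335.7]
orientation: [3.13, -0.273, 0.0]
ft_force: [0.4, 0.4, -0.4]
width: 13.8
```

Call:
jog_arm:
  steps:
    - [[0, 0, 0.0005, 0, 0, 0, 1], [0, 0, 0.0005, 0, 0, 0, 1], [0, 0, 0, 0, 0, 0, 1], [0, 0, 0, 0, 0, 0, 1]]

```text
t: 14.18
ee_pos: [535.4, -131.2, 335.6]
orientation: [3.13, -0.273, 0.001]
ft_force: [-2.8, 0.3, 7.4]
width: 13.6
```

```bash
python3 - <<'E'
from h import *
o=ctrl.get_obs(); print(o['t'],o['ee_pos'],o['ft_force'],o['moment'],o['width'])
im=ctrl.get_image('wrist'); a=im[100:320,130:380,::-1]; cv2.imwrite('pics/j_w.png',cv2.resize(a,None,fx=2.6,fy=2.6,interpolation=cv2.INTER_CUBIC))
im=ctrl.get_image('scene'); a=im[100:250,130:290,::-1]; cv2.imwrite('pics/j_s.png',cv2.resize(a,None,fx=4,fy=4,interpolation=cv2.INTER_CUBIC))
E
```

```text
14.1833 [ 535.37848607 -131.18042557  335.60243662] [-2.79094458  0.30332459  7.44183856] [0.12011441 0.71789042 0.02100311] 13.604363814479257
```

View pics/j_w.png

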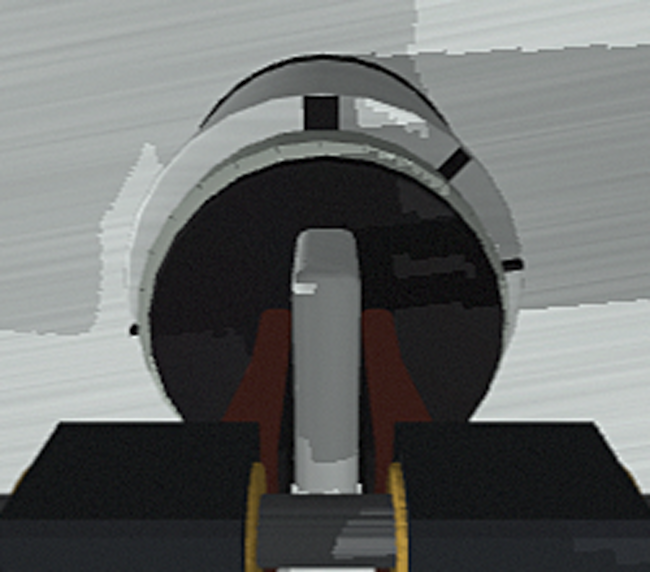

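View pics/j_s.png

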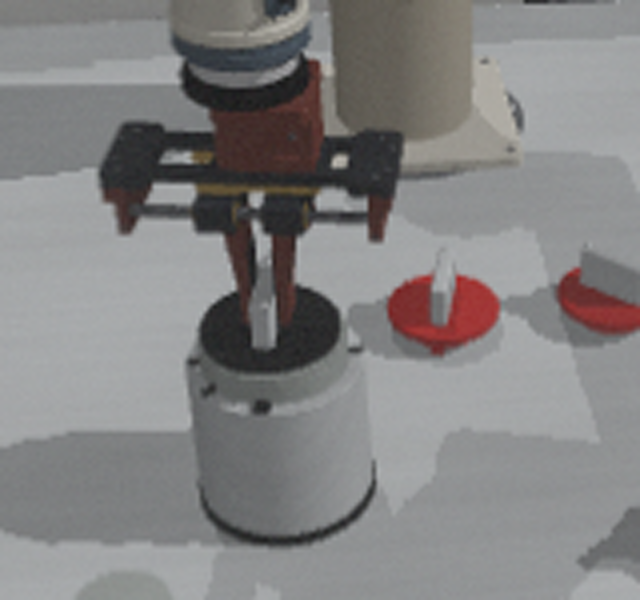

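Fully seated: TCP z is 335.6 as predicted, with about 8 N of contact, and the collar shows evenly around the flange. Turning clockwise by 43°.

Call:
jog_arm:
  steps:
    - [[0, 0, -0.0003, 0, 0, 0, 1], [0, 0, 0, 0, 0, 3, 1], [0, 0, 0, 0, 0, 3, 1], [0, 0, 0, 0, 0, 3, 1], [0, 0, 0, 0, 0, 3, 1], [0, 0, 0, 0, 0, 3, 1], [0, 0, 0, 0, 0, 3, 1], [0, 0, 0, 0, 0, 3, 1], [0, 0, 0, 0, 0, 3, 1], [0, 0, 0, 0, 0, 3, 1], [0, 0, 0, 0, 0, 3, 1], [0, 0, 0, 0, 0, 3, 1], [0, 0, 0, 0, 0, 3, 1], [0, 0, 0, 0, 0, 3, 1], [0, 0, 0, 0, 0, 2, 1], [0, 0, 0, 0, 0, 2, 1], [0, 0, 0, 0, 0, 0, 1], [0, 0, 0, 0, 0, 0, 1], [0, 0, 0, 0, 0, 0, 1]]

```text
t: 15.87
ee_pos: [535.9, -131.0, 335.6]
orientation: [-2.812, 1.4, -0.003]
ft_force: [1.8, 3.3, 6.0]
width: 14.3
```

```bash
python3 - <<'E'
from h import *
o=ctrl.get_obs(); M=R.from_rotvec(o['orientation']).as_matrix(); print(o['t'],o['ee_pos'],o['qpos'],o['ft_force'],o['moment'],o['width'],'yaw x',np.degrees(np.arctan2(M[1,0],M[0,0])),M[:,2])
im=ctrl.get_image('wrist'); cv2.imwrite('pics/k_raw.png',im[:,:,::-1]); a=im[100:320,130:380,::-1]; cv2.imwrite('pics/k_w.png',cv2.resize(a,None,fx=2.6,fy=2.6,interpolation=cv2.INTER_CUBIC))
im=ctrl.get_image('scene'); a=im[100:250,130:290,::-1]; cv2.imwrite('pics/k_s.png',cv2.resize(a,None,fx=4,fy=4,interpolation=cv2.INTER_CUBIC))
im=ctrl.get_image('top'); cv2.imwrite('pics/k_t.png',im[:,:,::-1])
E
```

```text
15.8667 [ 535.92424561 -131.01102245  335.61853563] [-2.61470907e-01  4.08719972e-01  1.84418569e+00  8.01450399e-04
  8.86830987e-01  2.23259391e+00] [1.8030395  3.28733086 5.97938674] [ 0.57987923 -0.04117623  0.09898225] 14.322905482642213 yaw x -52.928420786030635 [ 1.95365164e-03  1.20247447e-04 -9.99998084e-01]
```

View pics/k_w.png

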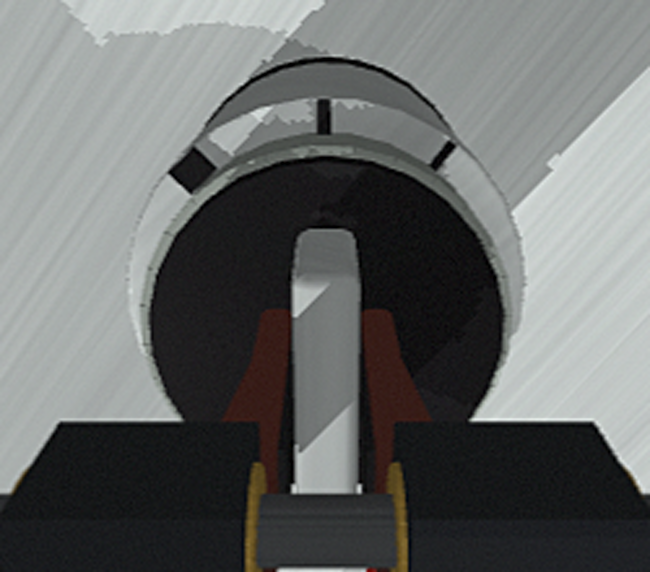

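View pics/k_s.png

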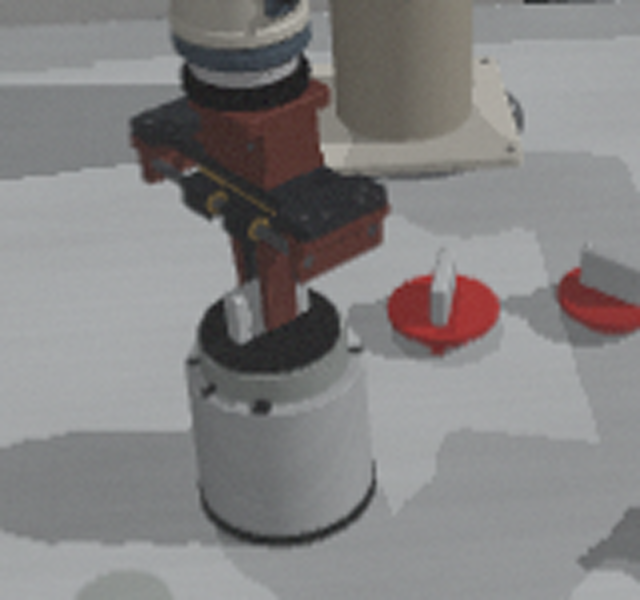

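View pics/k_t.png

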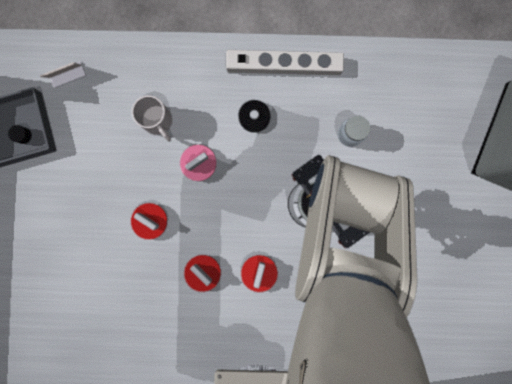

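The bar points at the 4 mm middle rib (column 323 against the bar's 326). The lid is down and level, the grip is held, and the cap, mug and jar haven't moved. Handing in.

```bash
python3 - <<'E'
from h import *
print(ctrl.close_job()); o=ctrl.get_obs(); print(o['t'],o['ee_pos'],o['width'],o['ft_force'])
E
```

```text
the job is handed in; nothing more can be done
None
the job is handed in; nothing more can be done
```

I set the lid fully down in the mouth with its lugs in the slots, turned it clockwise about 43° to half way, and handed in while still gripping it. No verdict was reported.

**Seating:** the TCP stopped at z = 335.6 mm, the height expected for a fully seated lid, with about 8 N of contact. It stayed there for at least 0.3 s before the turn.

**Half turn:** in the last wrist picture the bar points at the 4 mm middle rib. The tool's yaw is −52.9°, against −52.4° measured for that rib. The tool is vertical within about 0.002 rad and the gripper opening is 14.3 mm, the bar's thickness. The ring's own angle isn't in the readings, so I inferred about 0.65 rad from the turn.

**Bystanders:** dust cap, mug and jar looked unmoved in the last top view. The job took about 16 s.

**What disagreed:**
- The cameras differed by 1 to 2 mm on the mouth's centre, which is within the lid's play.
- I first moved the wrist the wrong way when trying to see the mouth; this cost about a second.

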